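Hang the rinse basket on the drip hoist and crank it up four clicks

ROBOT

A 6-joint arm with a two-finger parallel gripper is mounted at the origin on the work surface. World frame = base frame: x ahead of the robot, y to its left, z up, the work surface at z = 0. Lengths are in mm, angles in rad, forces in N, time in s.
With the tool pointing down it reaches from about 400 to 825 mm from the base axis. Payload 7 kg.
Tool frame: the origin (TCP) lies at the very end of the fingers, on their centre line; the grasp point (between the pads) lies 19 mm behind it; z points along the fingers, y is the direction in which the jaws open and shut (so a half turn about z gives the same grasp; the last joint's range is limited). The gripper opens to 88 mm and grips with 3 to 60 N. Pads are 19 mm wide; open, the fingers measure 130 mm over their backs; the gripper's body (78 mm by 193 mm) begins 47 mm behind the grasp point.
Start: joints at [-1.041, 0.359, 0.012, 0, -1.224, -0.288], TCP at [161.603, -655.347, 226.561] pointing down, gripper open.
Joint ranges: [-3.07, 3.07], [-1.43, 2.12], [-1.02, 1.25], [-3.03, 1.67], [-3.05, -0], [-3.03, 3.03]. Speed limits (rad/s): [2.39, 2.39, 3.01, 3.14, 3.14, 3.14].

INTERFACE

Orientations are given as a unit quaternion [x, y, z, w].
In Python, from plant import bot gives the robot as it stands. Calls block until the motion is done:
- bot.move_ptp(position, orientation): joint-space move of the TCP to a pose.
- bot.line_to(position, velocity=150, ori=None): straight line of the TCP; ori=None keeps the orientation; velocity is the mean speed in mm/s.
- bot.move_joints(angles): joint-space move.
- bot.move_gripper(opening, force=None): finger opening in mm; force is the grip in N (None keeps the last); returns when the fingers have stopped.
- bot.pause(seconds).
- bot.solve_ik(position, orientation): joint angles nearest the present ones, or None.
- bot.read_state(): the state.
- bot.camera(name): name is "scene" or "top" or "wrist"; returns the picture (400x640x3 uint8, red, green, blue); there is no depth.
- bot.get_calibration(name): a dict with "fx", "fy", "cx", "cy" (pixels), "view" (4x4, takes a point from world to camera coordinates); the wrist camera has in their place "T_tool_cam" (4x4, takes a point from camera to tool coordinates, whose origin is the TCP and whose axes are the flange's). Camera axes: x right, y up, looking along -z (the intrinsics and any distortion apply to the point x, -y, -z); pixel columns grow to the right and rows downward; lengths in mm; the calibration is good to about 2 mm. A picture is of the moment at which its call begins: read the wrist's pose just before it. get_calibration takes no time and is no camera call.
A pose or a line that the arm cannot do raises bot.Unreachable and nothing moves.
- bot.close_job(): hands the job in, once; it reports no verdict.
The state is a dict: "t": time; "joint_pos": joint angles; "qvel": joint speeds; "tau": joint torques, N m; "tcp_pos": TCP position; "eef_rot": TCP orientation; "contact_force": force on the tool from outside, world axes, zero at the start; "moment": the same for the moment, N m; "width": finger opening in mm.
Only numpy, scipy, OpenCV 4.12 (cv2) and the standard library are available. Lean on these libraries where they do the work, as an engineer would, in place of code of your own. Each camera call takes 0.05 s, during which the arm holds its last target.

TASK

Carry the steel rinse basket, kept upright by its overhead handle, to the drip hoist and hang its handle bar on the hoist's two-pronged hook; then let go of it. Then swing the hoist's click lever from rest by exactly four clicks, so that the basket rises, never letting it go on to a fifth. The lever runs back if let go, so finish while still holding it steady at the fourth click; leave the other things on the bench where they stand.

Things in the scene. Friction and masses are not known exactly. Their poses are not given: they have to be found in the camera images.
- basket_handle (a point): centre of the rinse basket's handle bar: square steel, 12 mm wide (x), 14 mm high, 138 mm long along y, 135 mm above the basket's underside, carried by a 6 mm upright rod at y = +-66 mm. z is up. Free space of 68 mm between bar and vials. Take it by the middle of the bar, closing along x. The same front and back
- basket: the rinse basket, origin at the centre of its underside: perforated stainless steel, open-topped, 90 x 140 x 50 mm (x, y, z), with an overhead handle bar and six capped vials fixed inside, up to 60 mm high; 0.25 to 0.5 kg
- fork_seat (a point): where the centre of the basket's bar (along y) lies once hung; 181 mm above the bench at rest. Two steel prongs, 8 mm thick, at y = +-42 mm, come from +x and point to -x. They dip here (underside 15 mm below this point); their tips, 28 mm off in -x, turn up to 9 mm above it. Come in from -x, prongs under the bar and above the vials, bar centre about 28 mm above this point, then lower
- carriage: moving part of the hoist that bears the two-pronged hook; axes as those of fork_seat; rises 8 mm per click. Behind the dip the prongs stand 3 mm above the seat point. The carriage's crossbar begins 105 mm behind the seat (+x) and is 191 mm high at rest, above the hoist's cream column. A white drip pan, 24 mm high, lies below. Origin at bench height
- lever_pivot (a point): on the upright axis of the click lever, at mid-height of its handle (125 mm above the bench). The lever is a flat steel bar with a toothed wheel on top of a cream 90 x 90 mm gearbox, 80 mm high, beside the hook
- lever_handle (a point): centre of the lever's upright handle: a black cylinder 20 mm in diameter that turns freely on its pin, from 98 to 152 mm above the bench, 90 mm from the pivot; the lever's flat bar below it is up to 95 mm high
- lever (a joint): lever angle, rad: 0 at its rest stop, growing anticlockwise from above (handle swings away from the hook). A click each 0.2618 (15 degrees), the fourth full at 1.047; stop at 1.571. Handle resistance, a steady 4 to 7 N, swells by 3 N to a quarter of each click, falls by 6 N from there to three quarters (the click felt), and is steady again at the full click. Springs back when let go
- plain_tray: bystander: steel tray like the basket but without handle and empty, 90 x 140 x 35 mm
- beaker: bystander: glass beaker, 70 mm in diameter, 90 mm high
- amber_jar: bystander: brown glass jar, 60 mm in diameter, 100 mm high
- flask: bystander: conical glass flask, 76 mm in diameter, 104 mm high
- dish: bystander: white ceramic evaporating dish, 80 mm in diameter, 32 mm high
- scoop: bystander: steel scoop (long-handled spoon), 180 mm long, lying on the bench
Not all that is in view belongs to the job. Leave any blue look-alike of the basket alone.

How it is judged (in metres and radians):
On the way:
1. the basket hangs by its bar in the dip of both prongs, let go, with the lever still at rest (contact force between basket and carriage above 1 N and contact force between basket and the arm below 0.1 N and distance between basket_handle and fork_seat below 0.02 m and angle between the y axis of basket_handle and the y axis of fork_seat, either way round below 0.2 rad and angle between basket_handle's own z axis and vertical below 0.25 rad and value of joint lever below 0.10472 rad), for 0.3 s.
At the end, for the whole second after the job is handed in: fingers hold the lever still (over 1 N) within 0.45 click of the fourth (0.929 to 1.165 rad); the basket hangs still on the hook alone, bar within 20 mm and 0.2 rad of its seat, tilted under 0.25 rad, underside over 66 mm high, untouched by the arm; bystanders moved under 30 mm (contact force between basket and carriage above 1 N and contact force between basket and the arm below 0.1 N and distance between basket_handle and fork_seat below 0.02 m and angle between the y axis of basket_handle and the y axis of fork_seat, either way round below 0.2 rad and angle between basket_handle's own z axis and vertical below 0.25 rad and value of joint lever between 0.929388 and 1.16501 rad and velocity of joint lever between -0.1 and 0.1 rad/s and contact force between the fingers and lever above 1 N and height (world z) of basket above 0.066 m and linear speed of basket below 0.05 m/s and distance of each of plain_tray, beaker, amber_jar, flask, dish, scoop from where it was at the start of the episode below 0.03 m); the arm keeps its last pose, push and grip.
It fails at once if the lever goes on to a fifth click (value of joint lever above 1.23046 rad).
It fails at once if the basket is tipped by more than 0.7 rad (angle between basket_handle's own z axis and vertical above 0.7 rad).
It fails at once if a bystander is shoved by more than 30 mm (distance of any of plain_tray, beaker, amber_jar, flask, dish, scoop from where it was at the start of the episode above 0.03 m).
It also fails if it takes over 72 s, if anything falls off the work surface, if the arm or the gripper's body presses on something with over 40 N, if the wrist force passes 120 N, or if a joint passes its speed limit or range.

## Working session

There is one attempt and no reset: what is moved stays moved. The work goes in short steps, each a Python script; the robot and the scene stay as the last script left them, time stands still between calls to the robot, and variables do not carry over. Pictures are saved under pics/ and viewed, and the job is handed in when it is done.

```bash
mkdir -p pics; ls; python3 - <<'E'
from plant import bot
import cv2, numpy as np
for n in ["scene","top","wrist"]:
    s=bot.read_state()
    im=bot.camera(n); cv2.imwrite(f"pics/{n}0.png",cv2.cvtColor(im,cv2.COLOR_RGB2BGR))
    print(n,{k:np.round(v,3).tolist() for k,v in bot.get_calibration(n).items()})
print(s)
E
```

```text
pics
scene {'fx': 479.276, 'fy': 479.276, 'cx': 316.011, 'cy': 191.794, 'view': [[-0.738, 0.675, 0.002, 484.908], [-0.565, -0.619, 0.545, 179.591], [0.369, 0.401, 0.838, -1924.977], [0.0, 0.0, 0.0, 1.0]]}
top {'fx': 498.501, 'fy': 498.501, 'cx': 321.655, 'cy': 194.025, 'view': [[0.027, -1.0, -0.002, -113.246], [0.991, 0.027, 0.129, -565.921], [-0.129, -0.006, 0.992, -2021.133], [0.0, 0.0, 0.0, 1.0]]}
wrist {'fx': 291.63, 'fy': 291.63, 'cx': 325.187, 'cy': 201.462, 'T_tool_cam': [[0.001, 0.955, 0.296, 80.28], [1.0, -0.0, -0.001, -0.548], [-0.0, 0.296, -0.955, -159.45], [0.0, 0.0, 0.0, 1.0]]}
{'t': 0.1, 'joint_pos': array([-1.04090093e+00,  3.59306993e-01,  1.11859242e-02, -2.97688356e-04,
       -1.22409221e+00, -2.88085246e-01]), 'qvel': array([-0.00116031, -0.00205643,  0.00234594,  0.0012706 ,  0.00025184,
       -0.00022295]), 'tau': array([-6.90036304e-04, -5.84159982e+01,  2.93753707e+01,  7.01567486e+00,
        1.02240464e-02, -6.05312903e-05]), 'tcp_pos': array([ 161.50219738, -654.96578654,  225.7391024 ]), 'eef_rot': array([-1.20560386e-01,  9.92705733e-01,  7.05698408e-04, -1.53339620e-04]), 'contact_force': array([ 0.28866942, -0.34366066,  0.42037916]), 'moment': array([-0.0494222 , -0.03145261, -0.02626518]), 'width': 87.6968104833145}
```

View pics/scene0.png

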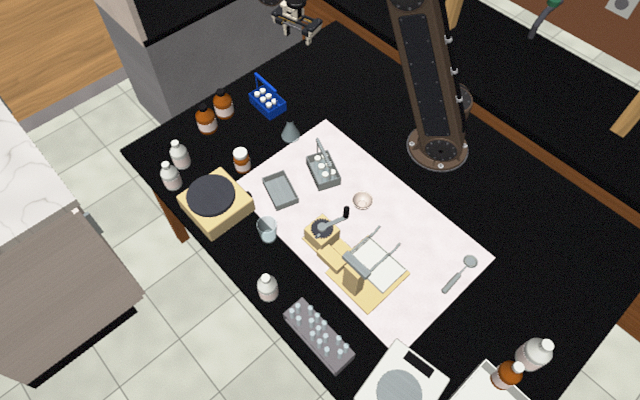

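View pics/top0.png

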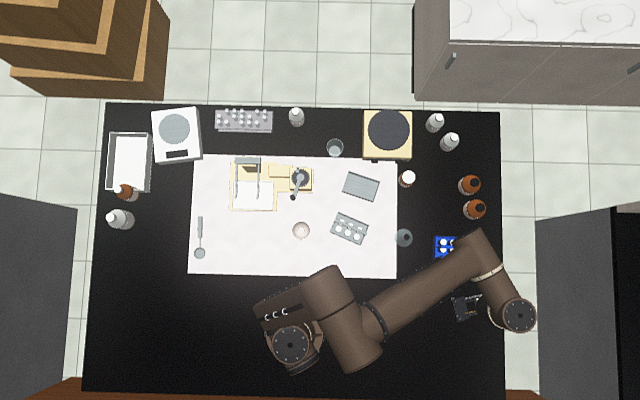

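View pics/wrist0.png

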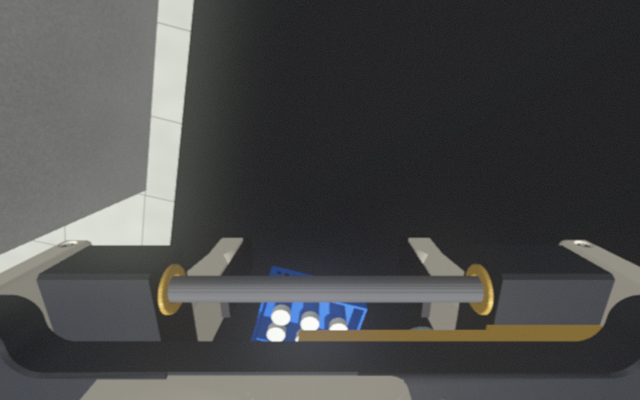

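The scene picture shows these candidates:
- Steel basket with handle and vials: scene (323,168), top (350,228). It fits the description.
- Blue look-alike: scene (267,98), top (445,246). Leave it.
- Plain tray without handle: scene (280,190), top (361,186).

The hoist is at top (255,185) and the lever at top (300,180). I'll confirm in enlarged crops.

```bash
cat > h.py <<'E'
import numpy as np, cv2
from plant import bot
def K(c): return np.array([[c["fx"],0,c["cx"]],[0,c["fy"],c["cy"]],[0,0,1]])
def view(n,st=None):
    c=bot.get_calibration(n)
    if n!="wrist": return c,np.array(c["view"])
    from scipy.spatial.transform import Rotation as R
    T=np.eye(4);T[:3,:3]=R.from_quat(st["eef_rot"]).as_matrix();T[:3,3]=st["tcp_pos"]
    return c,np.linalg.inv(T@np.array(c["T_tool_cam"]))
def proj(n,P,st=None):
    c,V=view(n,st);P=np.atleast_2d(P);q=P@V[:3,:3].T+V[:3,3]
    return np.c_[c["cx"]+c["fx"]*q[:,0]/-q[:,2], c["cy"]-c["fy"]*q[:,1]/-q[:,2]]
def ray(n,uv,st=None):
    c,V=view(n,st);d=np.array([(uv[0]-c["cx"])/c["fx"],-(uv[1]-c["cy"])/c["fy"],-1.])
    R=V[:3,:3];o=-R.T@V[:3,3];d=R.T@d;return o,d/np.linalg.norm(d)
def atz(n,uv,z,st=None):
    o,d=ray(n,uv,st);return o+d*(z-o[2])/d[2]
def tri(obs):
    A=np.zeros((3,3));b=np.zeros(3)
    for n,uv,st in obs:
        o,d=ray(n,uv,st);M=np.eye(3)-np.outer(d,d);A+=M;b+=M@o
    return np.linalg.solve(A,b)
def save(im,name): cv2.imwrite("pics/"+name,cv2.cvtColor(im,cv2.COLOR_RGB2BGR))
E
python3 - <<'E'
import cv2
print({n:list(bot.get_calibration(n).keys()) for n in ["scene"]} if 0 else '')
t=cv2.imread('pics/top0.png');s=cv2.imread('pics/scene0.png')
cv2.imwrite('pics/tc.png',cv2.resize(t[145:255,220:400],None,fx=4.4,fy=4.4,interpolation=cv2.INTER_CUBIC))
cv2.imwrite('pics/sc.png',cv2.resize(s[130:320,250:420],None,fx=3.1,fy=3.1,interpolation=cv2.INTER_CUBIC))
E
```

```text
(no output)
```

View pics/tc.png

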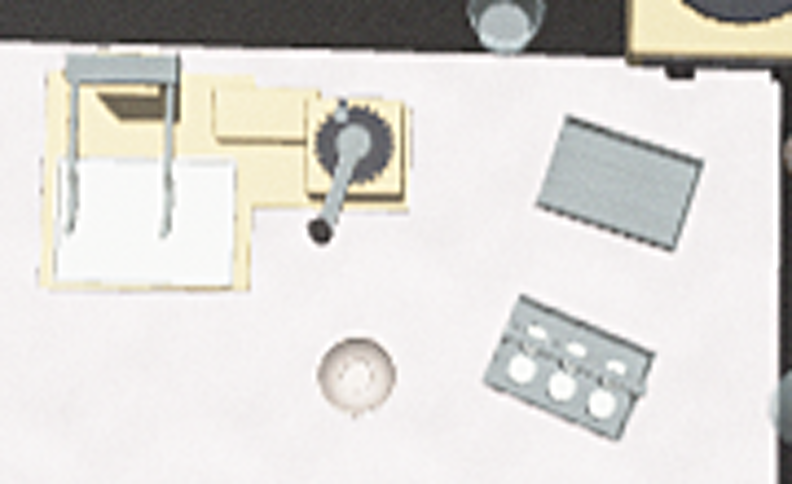

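View pics/sc.png

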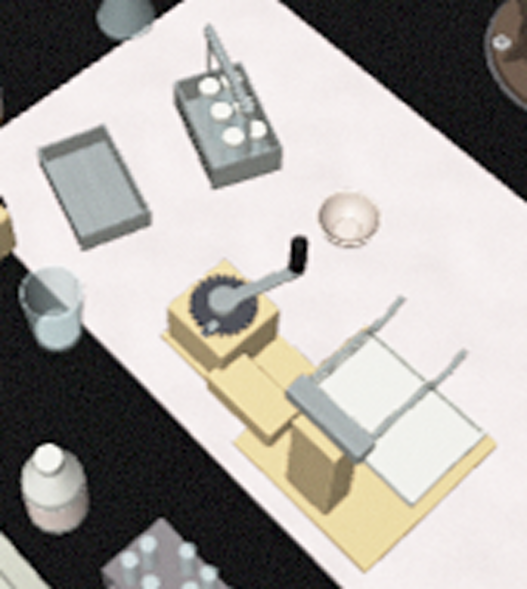

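Confirmed: the grey basket at top crop (570,367) has an overhead handle and vials. The tray at (620,180) has neither. The hoist prongs run to tips at crop (70,233) and (163,235), with the lever handle at (321,229). Next, a coarse localisation.

```bash
python3 - <<'E'
from h import *
np.set_printoptions(precision=1,suppress=True)
T=lambda u,v:((u+.5)/4.4-.5+220,(v+.5)/4.4-.5+145)
S=lambda u,v:((u+.5)/3.1-.5+250,(v+.5)/3.1-.5+130)
print("rim corners",[atz("top",T(*p),50)[:2] for p in [(519,295),(655,352),(620,440),(485,382)]])
print("bar",atz("top",T(503,338),142),atz("top",T(648,390),142), "sc",atz("scene",S(210,28),142),atz("scene",S(250,106),142))
print("tips",atz("top",T(70,233),190),atz("top",T(163,235),190),"sc",atz("scene",S(402,299),190),atz("scene",S(464,352),190))
print("xbar",[atz("top",T(*p),191)[:2] for p in [(67,80),(179,82)]])
print("handle top",atz("top",T(321,228),152),atz("scene",S(299,240),152))
print("pivot",atz("top",T(353,143),95),atz("scene",S(225,303),95))
print("gearbox", [atz("top",T(*p),80)[:2] for p in [(308,97),(404,101),(404,195),(306,190)]])
print("tray rim",[atz("top",T(*p),35)[:2] for p in [(568,116),(703,160),(673,250),(537,206)]])
print("dish",atz("top",T(357,375),20),"beaker",atz("top",T(506,20),50),"flask",atz("top",(403,238),40),"scoop",atz("top",(200,240),5))
E
```

```text
rim corners [array([ 496.2, -164.9]), array([ 446.7, -291.8]), array([ 364.9, -260.8]), array([ 414.8, -135.4])]
bar [ 448.9 -149.1  142. ] [ 406.6 -277.8  142. ] sc [ 404.  -269.6  142. ] [ 447.8 -154.1  142. ]
tips [526.3 229.4 190. ] [526.8 148.6 190. ] sc [526.1 151.7 190. ] [524.3 234.7 190. ]
xbar [array([660.8, 238.5]), array([661.7, 140.4])]
handle top [541.3  14.4 152. ] [536.7  16.  152. ]
pivot [627.5  -8.6  95. ] [625.7  -3.7  95. ]
gearbox [array([671.9,  35.2]), array([670.5, -53.6]), array([582.8, -56.3]), array([585.,  34.])]
tray rim [array([ 668.6, -207.7]), array([ 629.9, -335.6]), array([ 543.8, -308.6]), array([ 582. , -180.3])]
dish [419.7 -15.7  20. ] beaker [ 756.1 -146.7   50. ] flask [ 396.7 -434.    40. ] scoop [367.3 401.    5. ]
```

```bash
cat >> h.py <<'E'
from scipy.spatial.transform import Rotation as R
def down(a):
    y=np.array([np.cos(a),np.sin(a),0]);z=np.array([0,0,-1.]);x=np.cross(y,z)
    return R.from_matrix(np.c_[x,y,z]).as_quat()
E
python3 - <<'E'
from h import *
np.set_printoptions(precision=2,suppress=True)
for n,p,a in [("grasp",(428,-213,116),-.316),("fork",(554,191,190),0),("forkapp",(470,191,240),0),("lev",(540,15,105),-.5),("levend",(563,-71,105),-.5)]:
    for da in (0,np.pi): print(n,da,bot.solve_ik(list(p),down(a+da)))
E
```

```text
grasp 0 [-0.05  0.14 -0.56  0.   -0.87  2.87]
grasp 3.141592653589793 [-0.05  0.14 -0.56  0.   -0.87 -0.27]
fork 0 [ 0.67  0.24 -0.24  0.   -1.09  2.48]
fork 3.141592653589793 [ 0.67  0.24 -0.24  0.   -1.09 -0.67]
forkapp 0 [ 0.77  0.07 -0.33  0.   -1.17  2.37]
forkapp 3.141592653589793 [ 0.77  0.07 -0.33  0.   -1.17 -0.77]
lev 0 [ 0.39  0.25 -0.45  0.   -0.87  2.25]
lev 3.141592653589793 [ 0.39  0.25 -0.45  0.   -0.87 -0.89]
levend 0 [ 0.22  0.29 -0.39  0.   -0.89  2.42]
levend 3.141592653589793 [ 0.22  0.29 -0.39  0.   -0.89 -0.72]
```

```bash
python3 - <<'E'
from h import *
np.set_printoptions(precision=1,suppress=True)
bot.move_ptp([428,-213,250],down(-.316+np.pi))
st=bot.read_state();save(bot.camera("wrist"),"w1.png");print(st["t"],st["tcp_pos"],st["eef_rot"])
c,s=np.cos(-.316),np.sin(-.316)
B=[[428-s*y,-213+c*y,142] for y in(-69,0,69)]
print(proj("wrist",B,st))
np.save("st1.npy",st,allow_pickle=True)
E
```

```text
2.025 [ 428.  -213.5  250. ] [-0.6  0.8  0.  -0. ]
[[325.5 125.5]
 [325.5 199.8]
 [325.5 264. ]]
```

View pics/w1.png

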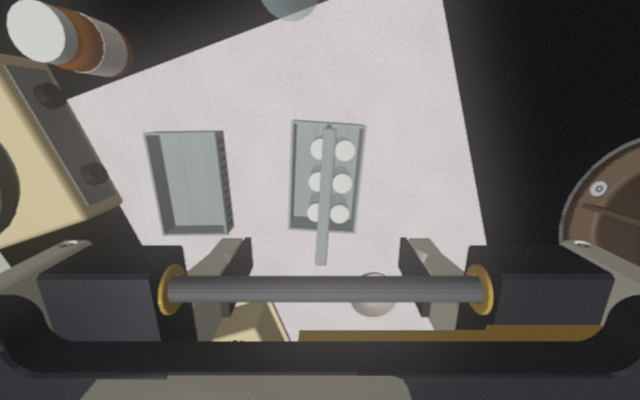

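The wrist view shows the grey basket's bar running from (329,126) to (321,266), close to the predicted (325,126) to (325,264). The tray at (185,180) and the dish at (372,285) are clear of it. I'll refine the estimate and grasp.

```bash
python3 - <<'E'
from h import *
np.set_printoptions(precision=3,suppress=True)
st=np.load("st1.npy",allow_pickle=True).item()
A=atz("wrist",(329,126),142,st);B=atz("wrist",(321.3,265.5),142,st)
c=(A+B)/2;d=B-A;yaw=-np.arctan2(d[0],d[1]);L=np.linalg.norm(d)
print(A,B,c,yaw,L)
q=down(yaw+np.pi)
bot.move_gripper(60)
bot.line_to([c[0],c[1],200],150,q); bot.line_to([c[0],c[1],117],100)
s=bot.read_state();print(s["t"],s["tcp_pos"],s["contact_force"])
save(bot.camera("wrist"),"w2.png")
bot.move_gripper(0,35)
s=bot.read_state();print(s["t"],s["tcp_pos"],s["contact_force"],s["width"],s["moment"])
save(bot.camera("wrist"),"w3.png")
E
```

```text
[ 403.761 -277.218  142.   ] [ 454.141 -147.114  142.   ] [ 428.951 -212.166  142.   ] -0.36944950100759294 139.51779818473884
4.2417 [ 429.456 -212.261  117.616] [-0.071  0.596  0.139]
5.1167 [ 428.979 -212.169  116.974] [ 0.348  0.118 -0.935] 12.034562292740615 [ 0.032 -0.046  0.057]
```

View pics/w3.png

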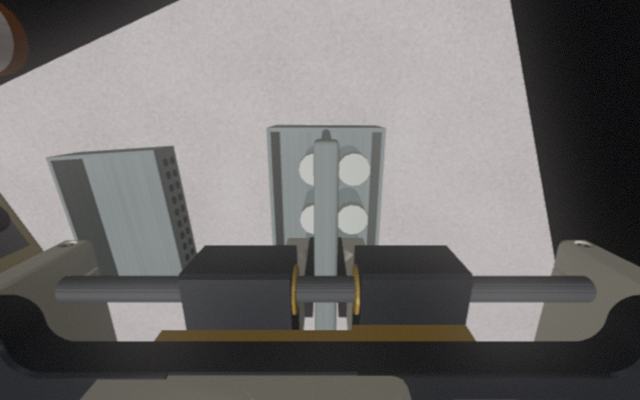

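Width 12.0 mm means the bar is between the pads (picture: bar gripped at column 325, basket square to the gripper). Now lift and carry.

```bash
python3 - <<'E'
from h import *
np.set_printoptions(precision=3,suppress=True)
s=bot.read_state();p=s["tcp_pos"];yaw=-.3694
bot.line_to([p[0],p[1],285],100)
s=bot.read_state();print(s["t"],s["contact_force"],s["moment"],s["width"])
bot.line_to([430,0,285],150,down(-.18+np.pi))
bot.line_to([440,191,285],150,down(np.pi))
s=bot.read_state();print(s["t"],s["tcp_pos"],s["width"],s["contact_force"])
save(bot.camera("wrist"),"w4.png");np.save("st4.npy",s,allow_pickle=True)
im=bot.camera("top");save(im,"t4.png");save(cv2.resize(im[145:255,200:380],None,fx=4.4,fy=4.4,interpolation=cv2.INTER_CUBIC),"t4c.png")
im=bot.camera("scene");save(cv2.resize(im[160:320,270:470],None,fx=3.5,fy=3.5,interpolation=cv2.INTER_CUBIC),"s4c.png")
E
```

```text
7.0 [-0.136  0.223 -2.776] [ 0.021  0.057 -0.013] 11.573950552360042
9.9917 [439.952 190.341 285.059] 11.460695015341633 [-0.4   -0.539 -3.302]
```

View pics/w4.png

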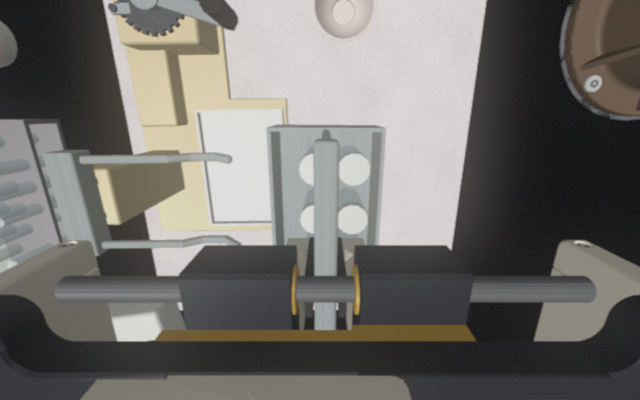

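View pics/s4c.png

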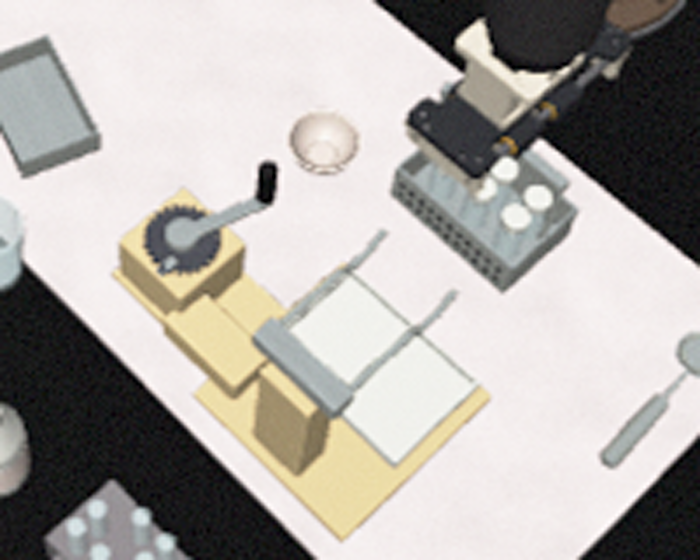

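In the wrist view the basket is level in the grip, with prong tips at (231,158) and (241,243) and crossbar front edge at about (82,158) and (103,243). I'll measure the fork from these.

```bash
python3 - <<'E'
from h import *
np.set_printoptions(precision=1,suppress=True)
im=cv2.imread("pics/w4.png")
cv2.imwrite("pics/w4c.png",cv2.resize(im[130:265,50:260],None,fx=3.8,fy=3.8,interpolation=cv2.INTER_CUBIC))
st=np.load("st4.npy",allow_pickle=True).item()
for uv,z in [((231,158),188),((241,243),188),((81,158),184),((103,244),184)]: print(uv,atz("wrist",uv,z,st))
E
```

```text
(231, 158) [522.9 149.  188. ]
(241, 243) [521.2 230.9 188. ]
(81, 158) [658.1 149.5 184. ]
(103, 244) [657.6 233.8 184. ]
```

View pics/w4c.png

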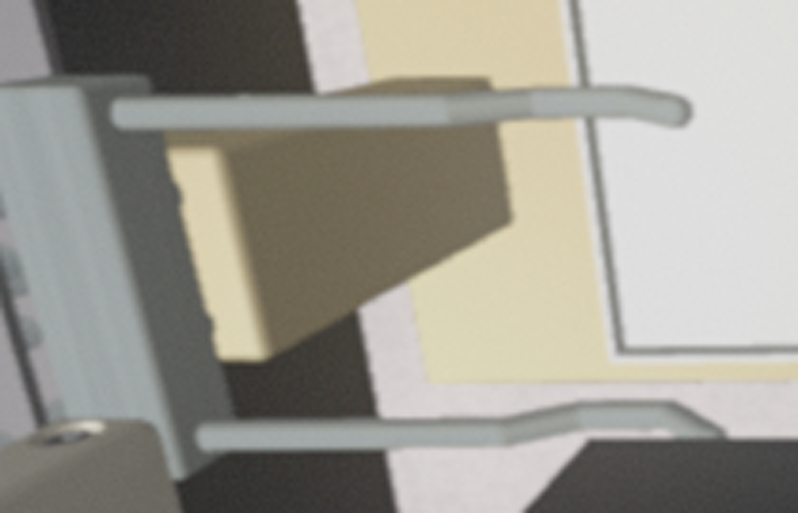

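View pics/t4c.png

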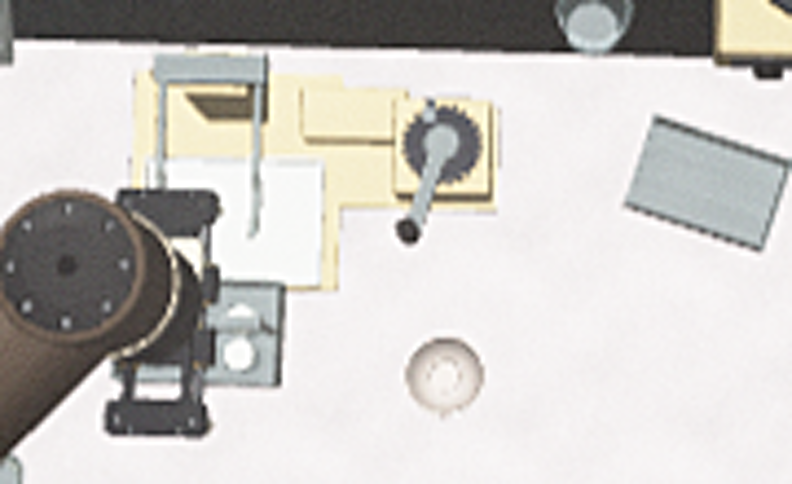

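Seat estimate: (553, 191, 181), yaw ≈ 0. Both views agree to about 2 mm. Now approach from -x, then lower with force monitoring.

```bash
python3 - <<'E'
from h import *
np.set_printoptions(precision=2,suppress=True)
bot.line_to([440,191,192],120)
bot.line_to([500,191,192],100)
s=bot.read_state();print(s["t"],s["tcp_pos"],s["contact_force"],s["width"])
im=bot.camera("scene");save(cv2.resize(im[160:320,270:470],None,fx=3.5,fy=3.5,interpolation=cv2.INTER_CUBIC),"s5c.png")
save(bot.camera("wrist"),"w5.png")
bot.line_to([553,191,192],60)
s=bot.read_state();print(s["t"],s["tcp_pos"],s["contact_force"],s["moment"])
im=bot.camera("scene");save(cv2.resize(im[160:320,270:470],None,fx=3.5,fy=3.5,interpolation=cv2.INTER_CUBIC),"s6c.png")
E
```

```text
11.8167 [499.64 190.71 191.71] [-0.07 -0.02 -3.01] 11.67459953797077
12.95 [552.72 190.91 191.93] [-0.03 -1.04 -2.83] [ 0.02  0.11 -0.02]
```

View pics/s6c.png

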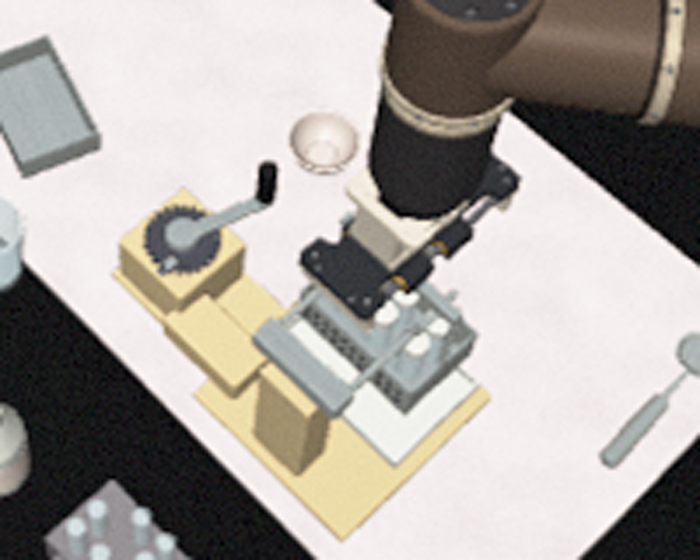

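View pics/w5.png

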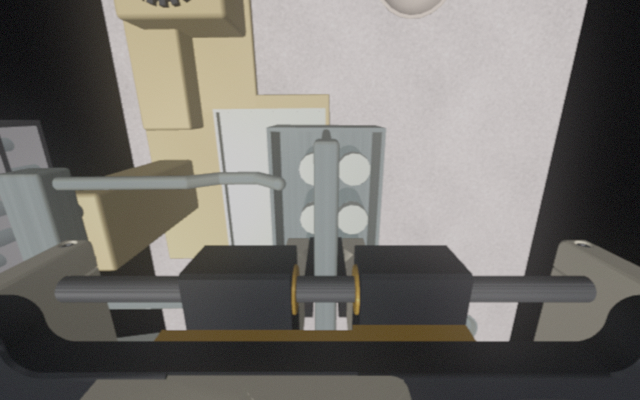

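The prongs run under the bar and above the vials, and no contact force has shown up. Lowering now.

```bash
python3 - <<'E'
from h import *
np.set_printoptions(precision=2,suppress=True)
bot.line_to([553,191,172],60)
z=172
while z>157:
    z-=1.5; bot.line_to([553,191,z],30); s=bot.read_state(); f=s["contact_force"]; print(z,f)
    if f[2]>0 or np.hypot(f[0],f[1])>6: break
save(bot.camera("wrist"),"w7.png")
im=bot.camera("scene");save(cv2.resize(im[160:320,270:470],None,fx=3.5,fy=3.5,interpolation=cv2.INTER_CUBIC),"s7c.png")
print(bot.read_state()["t"])
E
```

```text
170.5 [ 0.36  0.51 -2.19]
169.0 [ 0.03  0.76 -4.05]
167.5 [-0.45 -0.38 -3.45]
166.0 [-0.44  0.98 -3.21]
164.5 [-0.2   1.03 -3.19]
163.0 [-0.6  -0.24 -3.58]
161.5 [-3.73 -0.67  5.52]
15.3333
```

View pics/w7.png

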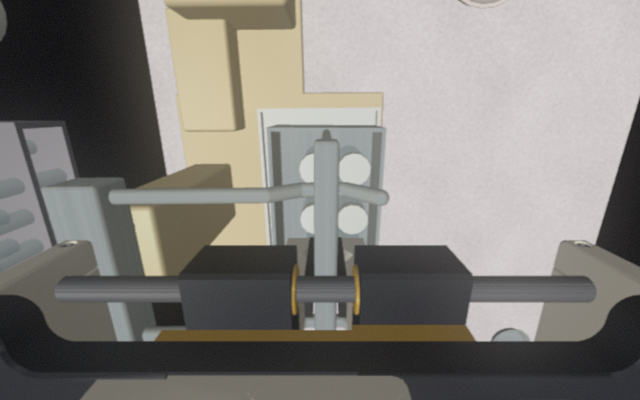

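View pics/s7c.png

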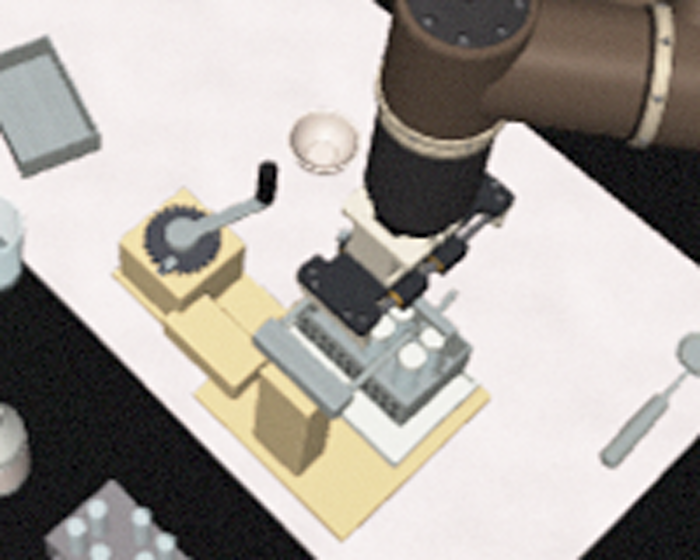

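The bar sits in the dip at prong pixels (300–360,190), and contact came at TCP z ≈ 162 against an expected 163. Release it, rise clear and check.

```bash
python3 - <<'E'
from h import *
np.set_printoptions(precision=2,suppress=True)
bot.move_gripper(45)
s=bot.read_state();print(s["t"],s["contact_force"],s["width"])
bot.pause(0.2)
save(bot.camera("wrist"),"w8.png")
bot.line_to([553,191,275],100)
s=bot.read_state();print(s["t"],s["contact_force"]);np.save("st9.npy",s,allow_pickle=True)
save(bot.camera("wrist"),"w9.png")
im=bot.camera("scene");save(cv2.resize(im[160:320,270:470],None,fx=3.5,fy=3.5,interpolation=cv2.INTER_CUBIC),"s9c.png")
print(proj("wrist",[[553,122,188],[553,191,188],[553,260,188]],s))
E
```

```text
16.1 [-0.31  1.01 -0.  ] 44.832762777825096
17.6333 [ 0.46  0.04 -0.03]
[[324.83 126.48]
 [324.81 206.69]
 [324.8  275.15]]
```

View pics/w9.png

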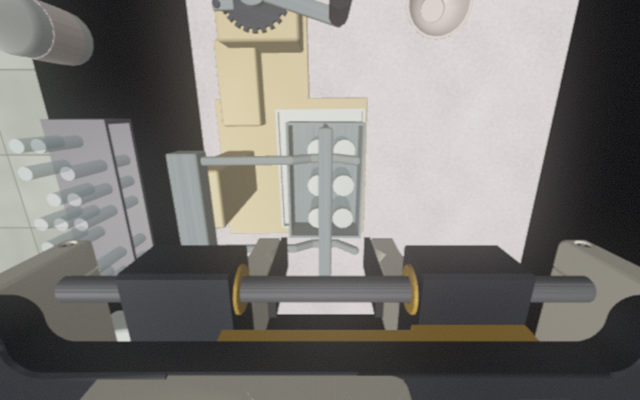

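View pics/s9c.png

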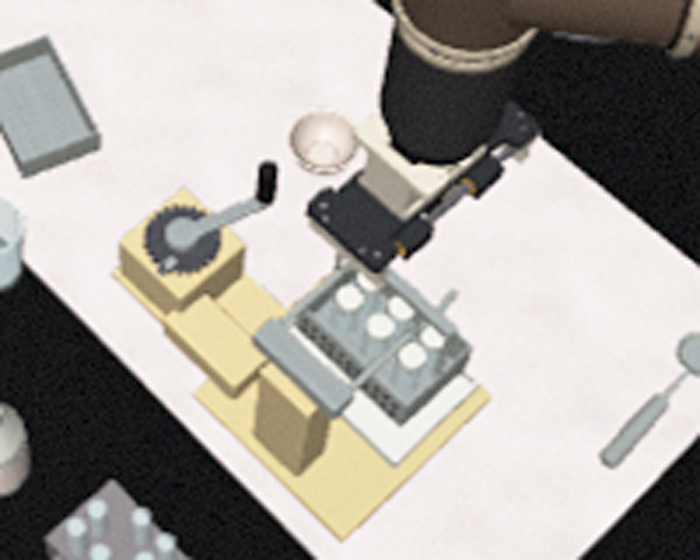

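The basket hangs level with its bar at column 325, as predicted, and there is no force on the arm. Now the lever: look from above its handle.

```bash
python3 - <<'E'
from h import *
np.set_printoptions(precision=2,suppress=True)
bot.line_to([539,15,250],200,down(-.5+np.pi))
s=bot.read_state();print(s["t"],s["tcp_pos"]);np.save("st10.npy",s,allow_pickle=True)
save(bot.camera("wrist"),"w10.png")
print(proj("wrist",[[539,15,152],[539,15,98],[626,-6,95]],s))
E
```

```text
18.775 [539.25  15.43 250.17]
[[325.54 201.75]
 [325.44 187.16]
 [249.27 206.29]]
```

View pics/w10.png

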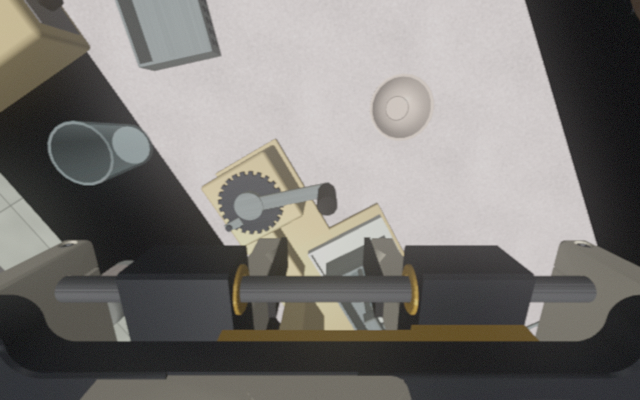

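```bash
python3 - <<'E'
from h import *
im=cv2.imread("pics/w10.png");cv2.imwrite("pics/w10c.png",cv2.resize(im[160:250,200:360],None,fx=5,fy=5,interpolation=cv2.INTER_CUBIC))
E
```

```text
(no output)
```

View pics/w10c.png

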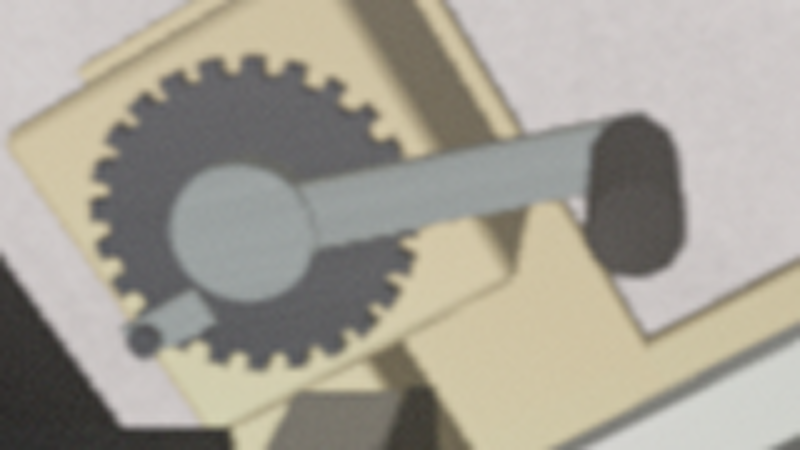

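Handle top centre is at crop (636,226), i.e. pixel (327.1,205.1). Its bottom is at (326.5,191), and the pivot hub at (248.7,206.6).

```bash
python3 - <<'E'
from h import *
np.set_printoptions(precision=3,suppress=True)
st=np.load("st10.npy",allow_pickle=True).item()
h1=atz("wrist",(327.1,205.1),152,st);h2=atz("wrist",(326.5,191),98,st);print(h1,h2)
for z in(95,98,100):
    p=atz("wrist",(248.7,206.6),z,st);d=h1-p;print(z,p,np.hypot(d[0],d[1]),np.degrees(np.arctan2(d[1],d[0])))
E
```

```text
[539.283  18.552 152.   ] [540.06   19.413  98.   ]
95 [626.769  -6.002  95.   ] 90.86671020493945 164.32278170449004
98 [625.571  -6.478  98.   ] 89.84458967692962 163.82426267901127
100 [624.772  -6.795 100.   ] 89.16702673687045 163.48558385177236
```

```bash
python3 - <<'E'
from h import *
np.set_printoptions(precision=2,suppress=True)
bot.line_to([539.6,18.8,180],120)
bot.line_to([539.6,18.8,105],60)
s=bot.read_state();print(s["t"],s["tcp_pos"],s["contact_force"])
bot.move_gripper(0,40)
s=bot.read_state();print(s["t"],s["tcp_pos"],s["contact_force"],s["width"])
save(bot.camera("wrist"),"w11.png")
im=bot.camera("scene");save(cv2.resize(im[160:320,270:470],None,fx=3.5,fy=3.5,interpolation=cv2.INTER_CUBIC),"s11c.png")
E
```

```text
20.9583 [539.88  18.89 105.41] [ 0.26 -0.51  0.47]
21.5 [539.7   18.79 105.1 ] [-0.28 -0.6   1.2 ] 19.90026117140569
```

View pics/w11.png

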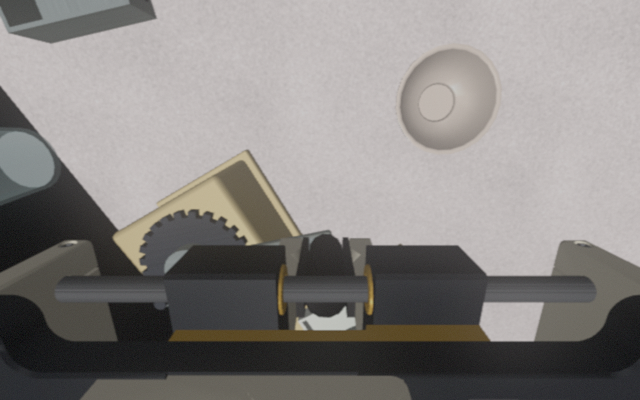

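View pics/s11c.png

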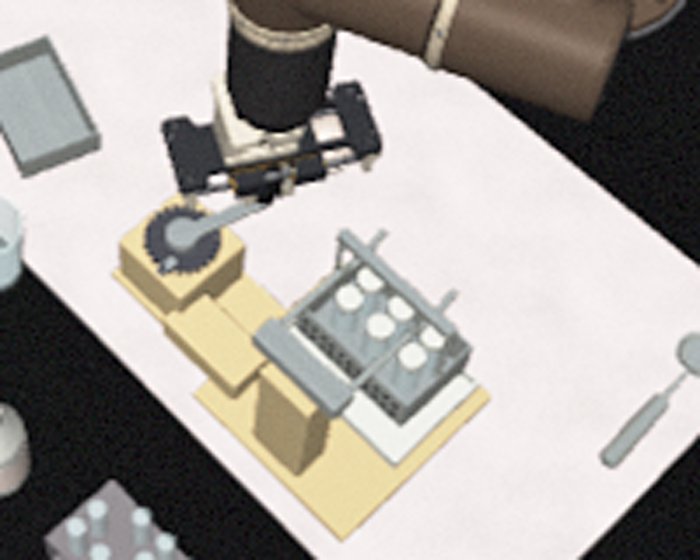

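The grip is on the handle at 19.9 mm width, and the basket hangs on both prongs. Now swing along the arc, logging the tangential resistance to count clicks.

```bash
cat > swing.py <<'E'
import sys
from h import *
np.set_printoptions(precision=2,suppress=True)
P=np.array([626.,-6.3]); H=np.array([539.7,18.8]); z=105.
d=H-P; r=np.hypot(*d); t0=np.arctan2(d[1],d[0])
def go(a0,a1,step=0.0436):
    n=int(np.ceil((a1-a0)/step-1e-6))
    for a in np.linspace(a0,a1,n+1)[1:]:
        t=t0+a; p=P+r*np.array([np.cos(t),np.sin(t)])
        bot.line_to([p[0],p[1],z],40)
        bot.pause(.05)
        s=bot.read_state(); f=s["contact_force"]; m=s["tcp_pos"][:2]-P
        th=np.arctan2(m[1],m[0])%(2*np.pi)-t0
        tang=np.array([-np.sin(t),np.cos(t)])
        print("cmd %.3f act %.3f r %.1f  ftan %.2f frad %.2f fz %.1f w %.1f t %.1f"%(a,th,np.hypot(*m),f[:2]@tang,f[:2]@np.array([np.cos(t),np.sin(t)]),f[2],s["width"],s["t"]))
        if abs(f[:2]@np.array([np.cos(t),np.sin(t)]))>25: print("radial high"); break
go(float(sys.argv[1]),float(sys.argv[2]))
E
python3 swing.py 0 0.5236; python3 - <<'E'
from h import *
im=bot.camera("scene");save(cv2.resize(im[160:320,270:470],None,fx=3.5,fy=3.5,interpolation=cv2.INTER_CUBIC),"s12c.png")
E
```

```text
cmd 0.040 act 0.028 r 89.8  ftan -6.77 frad 3.53 fz 1.2 w 19.6 t 21.9
cmd 0.081 act 0.065 r 89.8  ftan -7.53 frad 2.45 fz 1.5 w 19.2 t 22.2
cmd 0.121 act 0.108 r 89.8  ftan -5.70 frad 2.73 fz 1.1 w 19.5 t 22.5
cmd 0.161 act 0.158 r 89.9  ftan -3.72 frad 2.28 fz 2.6 w 19.5 t 22.8
cmd 0.201 act 0.203 r 90.0  ftan -2.87 frad 2.63 fz 3.4 w 19.1 t 23.1
cmd 0.242 act 0.240 r 90.0  ftan -3.49 frad 3.42 fz 3.9 w 19.2 t 23.4
cmd 0.282 act 0.277 r 90.0  ftan -6.58 frad 4.41 fz 5.5 w 19.3 t 23.7
cmd 0.322 act 0.314 r 90.0  ftan -7.44 frad 4.43 fz 5.2 w 19.5 t 24.0
cmd 0.362 act 0.355 r 90.0  ftan -7.50 frad 4.80 fz 4.8 w 19.1 t 24.3
cmd 0.403 act 0.400 r 90.1  ftan -5.38 frad 3.40 fz 5.4 w 19.3 t 24.6
cmd 0.443 act 0.444 r 90.2  ftan -1.74 frad 3.00 fz 4.4 w 19.2 t 24.9
cmd 0.483 act 0.484 r 90.2  ftan -4.21 frad 3.24 fz 5.6 w 19.2 t 25.2
cmd 0.524 act 0.522 r 90.2  ftan -4.87 frad 3.40 fz 5.4 w 19.5 t 25.5
```

View pics/s12c.png

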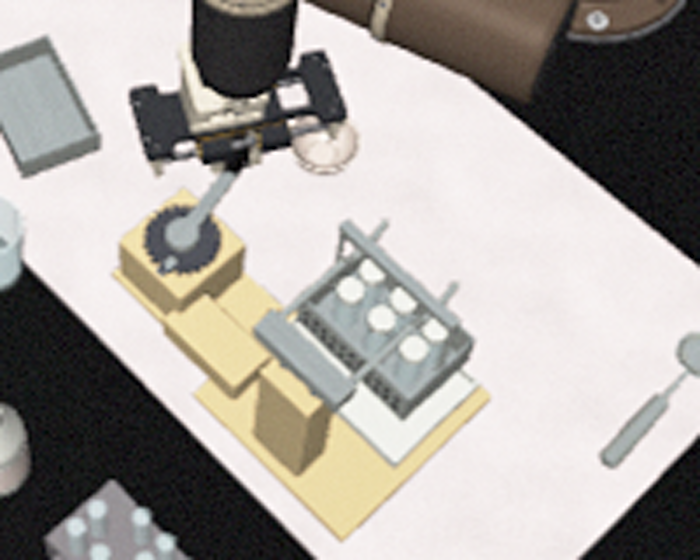

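The first two clicks were felt where expected (force minima at ≈0.20 and ≈0.45 rad, three quarters of each click), and the basket has risen a little. On to the fourth.

```bash
python3 swing.py 0.5236 1.047; python3 - <<'E'
from h import *
np.set_printoptions(precision=2,suppress=True)
bot.pause(.5)
s=bot.read_state();print(s["t"],s["tcp_pos"],s["contact_force"],s["width"],np.abs(s["qvel"]).max());np.save("st13.npy",s,allow_pickle=True)
save(bot.camera("wrist"),"w13.png")
im=bot.camera("scene");save(cv2.resize(im[160:320,270:470],None,fx=3.5,fy=3.5,interpolation=cv2.INTER_CUBIC),"s13c.png")
im=bot.camera("top");save(cv2.resize(im[145:255,200:420],None,fx=3.6,fy=3.6,interpolation=cv2.INTER_CUBIC),"t13c.png")
E
```

```text
cmd 0.564 act 0.558 r 90.2  ftan -8.27 frad 3.88 fz 6.3 w 19.4 t 25.9
cmd 0.604 act 0.597 r 90.3  ftan -8.22 frad 3.21 fz 6.6 w 19.2 t 26.1
cmd 0.644 act 0.639 r 90.3  ftan -6.36 frad 3.40 fz 7.2 w 19.6 t 26.4
cmd 0.685 act 0.684 r 90.4  ftan -4.29 frad 2.86 fz 5.4 w 19.2 t 26.8
cmd 0.725 act 0.726 r 90.4  ftan -3.33 frad 2.86 fz 6.2 w 19.2 t 27.1
cmd 0.765 act 0.765 r 90.4  ftan -4.76 frad 2.46 fz 5.9 w 19.5 t 27.4
cmd 0.805 act 0.801 r 90.5  ftan -6.89 frad 3.28 fz 7.2 w 19.1 t 27.6
cmd 0.846 act 0.838 r 90.5  ftan -8.51 frad 1.35 fz 8.4 w 19.0 t 27.9
cmd 0.886 act 0.878 r 90.5  ftan -7.17 frad 2.79 fz 9.7 w 19.0 t 28.2
cmd 0.926 act 0.922 r 90.5  ftan -4.79 frad 2.80 fz 6.7 w 19.3 t 28.6
cmd 0.966 act 0.966 r 90.5  ftan -2.51 frad 1.84 fz 5.9 w 19.3 t 28.9
cmd 1.007 act 1.006 r 90.6  ftan -3.87 frad 1.27 fz 6.0 w 19.1 t 29.1
cmd 1.047 act 1.043 r 90.6  ftan -4.68 frad 1.66 fz 7.2 w 19.6 t 29.4
29.95 [560.19 -68.66 105.01] [-5.06  2.8   6.22] 19.09834778216693 0.0014525894853587124
```

View pics/s13c.png

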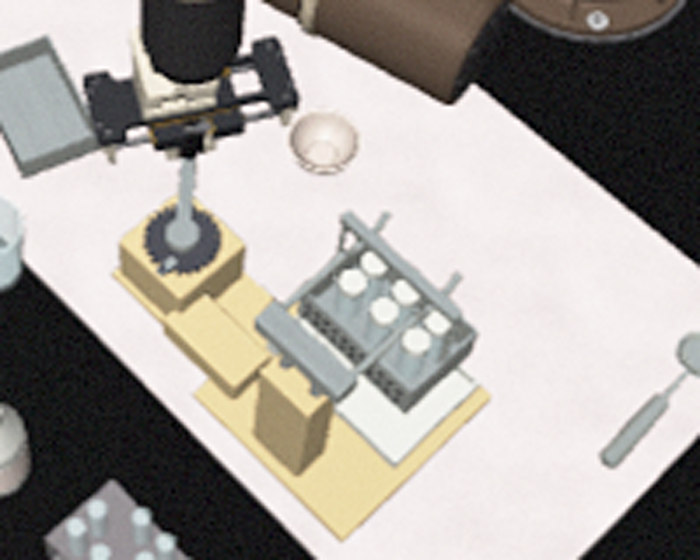

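View pics/t13c.png

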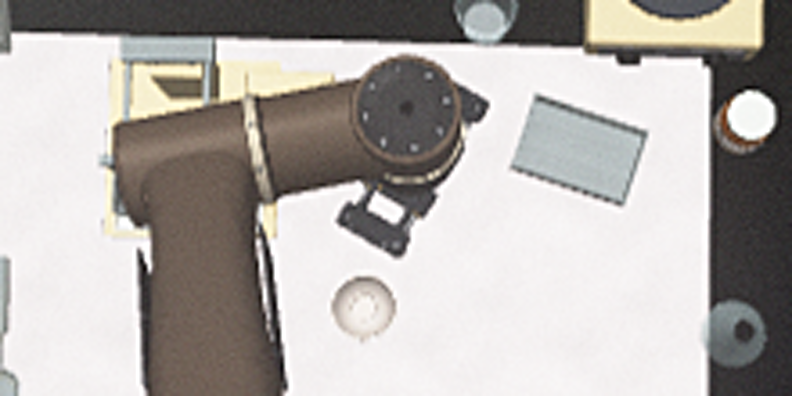

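View pics/w13.png

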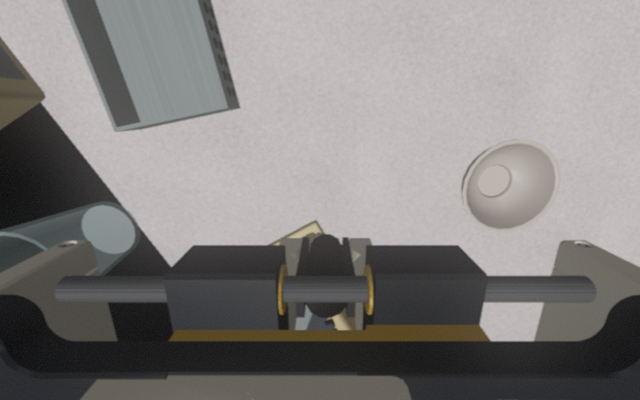

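All checks agree. The fourth click's minimum came at ≈0.97 rad, and the lever is steady at ≈1.043 rad with the force back at its steady level. In the scene view the bar's near end rose about 5.7 px, which fits roughly 32 mm. The basket hangs level and free, and the bystanders are where they were. Handing in.

```bash
python3 - <<'E'
from h import *
print(proj("scene",[[553,122,181]])-proj("scene",[[553,122,213]]))
s=bot.read_state();print(s["t"],s["tcp_pos"],s["width"])
bot.close_job()
E
```

```text
[[-0.92303158  4.97625656]]
30.1 [560.22226156 -68.62469468 105.03223425] 19.285568183345738
the job is handed in; nothing more can be done
```

I hung the steel basket in the dip of both prongs and let go. Then I gripped the lever handle, swung it exactly four clicks, and handed the job in at 30.1 s of the 72 s allowed, still holding it. The hand-in gives no verdict.

**Lever:** I felt four resistance minima, at about 0.20, 0.45, 0.73 and 0.97 rad. The lever was steady at about 1.04 rad, judged from the tool position and my camera-measured pivot, where the fourth click is full at 1.047. The fingers were holding the handle against about 5 N, gripping 19.3 mm.

**Basket:** In the last scene picture it hangs level and untouched on both prongs. It rose about 5.7 px by eye, against 5.0 px predicted for 32 mm. I did not measure its final height directly.

**Bystanders:** Those I could see in the last pictures showed no movement. I checked this by eye only.

**Minor disagreements:**
- The bar met the prongs about 1 mm lower than expected.
- An upward force of 6–7 N built up on the tool during the swing. I did not look into its cause.

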